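# Lock the scalpel box after the dissection lesson

## Task

The lesson is over: lock the scalpels away. Swing the steel box's lid fully shut, then take the broad-blade screwdriver from the wooden tool block, put its blade in the slotted cam lock on the lid and turn it a quarter turn clockwise until it stops. Stand the screwdriver back in its hole in the block, upright and fully home, and leave the other things on the table where they are.

Things in the scene. Friction and masses are not known exactly. Their poses are not given: they have to be found in the camera images.
- lockbox: Grey sheet-steel scalpel box, 180 (x) by 240 (y) mm, rim 75 mm above the table, fixed to the table. Origin: centre of its underside, on the table. Its -x side is the front (towards the robot); the lid is hinged along its +x (back) side. A keeper ledge inside the front wall catches the cam's tongue.
- lid (a joint): Lid hinge, rad: 0 = shut (stop), grows as it opens, to 1.25. Axis along the box's y, at box x = +93 mm, 75 mm above the table. Stiff friction hinge: the lid stays where it is left; 2 to 5 N at its free edge push it shut. Lid: flat steel pan, 186 mm from hinge to free (front) edge, 246 mm wide, 0.4 kg, its top face 3 mm above the hinge axis when shut (78 mm above the table).
- lid_edge (a point): Middle of the lid's free front edge, on its top face; moves with the lid. x points from the free edge to the hinge along the lid's top face, z is the outward normal of that face (up when shut). The lock lies 34 mm from this edge; the top face is plain and may be pushed anywhere beside the lock.
- cam (a joint): Turn of the cam lock, rad: 0 = open, grows clockwise seen from above, firm stop at 1.571 = locked (tongue under the keeper, slot in line with the engraved tick on the lid in front of the lock). Starts between 0 and 0.25. It stays where it is left; turning takes about 0.06 N m. The blade has 0.17 rad of play in the slot.
- cam_slot (a point): Centre of the lock's slot, at its mouth, on its vertical turning axis: midway across the lid, 81 mm above the table when shut. x: along the slot (at cam = 0 across the box, at the stop front to back); z: the axis. Rotor 25 mm, in a bezel ring of 37 mm, 1 mm higher. The slot crosses the whole rotor, 7 mm deep, 4 mm wide below, its sides sloping out to 8 mm at the mouth.
- driver: Short broad-blade screwdriver, 134 mm, 0.16 kg. Origin: middle of the tip edge; z from tip to handle, x along the blade's width. Blade 12 mm wide (x), 2 mm thick, 14 mm long, then a 9 mm round shank; from 62 mm (a flat shoulder) on, the handle, 72 mm long, 26 by 26 mm square, flats square to x and y. It stands blade down in its hole, shoulder on the block's top, tip 10 mm above the table.
- driver_handle (a point): Point on the axis of the screwdriver's handle, 102 mm from the tip and 32 mm below the handle's end; a good place to grip. Same axes as the screwdriver.
- stand: Wooden tool block, 140 (x) by 60 (y) by 72 mm high, fixed to the table, to the left or the right of the box. Origin: centre of its underside. Two short teasing needles (9 mm thick, up to 55 mm above the block) stand fixed in its +x half, 75 mm and more from the screwdriver.
- stand_hole (a point): Mouth of the screwdriver's hole, at the block's top (72 mm above the table), 40 mm from the block's centre on its -x side. Round vertical hole, 16 mm diameter right through, with a 3 mm chamfer.
- beaker: Glass beaker, 72 mm wide, 95 mm high, loose: leave alone. Origin: centre of its underside.
- jar: Amber glass jar with black cap, 68 mm wide, 105 mm high, loose, behind the box: leave alone. Origin: centre of its underside.
- dish: Clear petri dish, 91 mm wide, 16 mm high, loose, behind the box: leave alone. Origin: centre of its underside.
- kit: Flat clear instrument case with pale lid, 172 by 77 by 24 mm, loose, behind the box to one side: leave alone. Origin: centre of its underside.
- lens: Round hand lens, 60 mm with a handle to its +x, 12 mm high, loose, behind the box to one side: leave alone. Origin: centre of the lens underside.
There are look-alikes about, which are no part of the job. What is meant by the driver is not green, and is the larger of those in its own colour. Leave any pink look-alike of the stand alone.

How it is judged:
On the way, in this order (a step that is already met when the one before it is completed fails the run):
1. the lid is shut while the cam is still open (value of joint lid below 0.03 rad and value of joint cam below 0.5 rad), for 0.2 s.
2. with the lid shut, the screwdriver's blade has turned the cam lock to its stop (value of joint lid below 0.03 rad and value of joint cam above 1.45 rad and contact force between driver and cam above 0.2 N), for 0.05 s.
At the end, for the whole second after the job is handed in: The lid is shut (within 0.03 rad), the cam lock is turned to its stop (at least 1.45 of 1.571 rad), and the screwdriver stands released and at rest in its hole in the block: tip within 10 mm of the hole's axis, shoulder within 5 mm of the block's top, upright within 0.12 rad (value of joint lid below 0.03 rad and value of joint cam above 1.45 rad and horizontal distance between driver and stand_hole below 0.01 m and z of driver in the frame of stand below 0.015 m and angle between driver's own z axis and vertical below 0.12 rad and linear speed of driver below 0.02 m/s); the robot touches nothing.
It fails at once if a bystander (beaker, jar, dish, case or lens) is moved more than 30 mm (distance of any of beaker, jar, dish, kit, lens from where it was at the start of the episode above 0.03 m).
It also fails if it takes over 70 s, if anything falls off the work surface, if the arm or the gripper's body presses on something with over 40 N, if the wrist force passes 120 N, or if a joint passes its speed limit or range.

## Robot

A 6-joint arm with a two-finger parallel gripper is mounted at the origin on the work surface. World frame = base frame: x ahead of the robot, y to its left, z up, the work surface at z = 0. Lengths are in m, angles in rad, forces in N, time in s.
With the tool pointing down it reaches from about 0.425 to 0.95 m from the base axis. Payload 3.5 kg.
Tool frame: the origin (TCP) lies on the centre line of the jaws, within the pads' length; the fingertips stand 14 mm ahead of it and the grasp point (between the pads) lies 5 mm behind it (ctrl.finger_overhang is the distance from the TCP to the fingertips, in m); z points along the fingers, y is the line along which they close (so a half turn about z gives the same grasp; the last joint's range is limited). The gripper opens to 85 mm and grips with 20 to 120 N. Pads are 22 mm wide; open, the fingers measure 114 mm over their backs; the gripper's body (76 mm by 85 mm) begins 54 mm behind the grasp point. The pads swing forward as they close: fully open they stand 13 mm farther back than shut.
Start: joints at [-1.452, 0.286, 1.577, -0, 1.279, -0.15], TCP at [0.179, -0.651, 0.245] pointing down, gripper open.
Joint ranges: [-2.77, 2.77], [-0.9, 2.22], [0.21, 2.48], [-1.53, 4.67], [0.24, 2.81], [-2.84, 2.84]. Speed limits (rad/s): [2.79, 2.79, 3.14, 3.14, 3.14, 3.14].

## Interface

Orientations are given as a unit quaternion [x, y, z, w].
In Python, from plant import ctrl gives the robot as it stands.
- The arm moves only by the tool send_rows, never from a script. Its argument "moves" is text: rows parted by semicolons, each of 7 numbers parted by spaces: the turn, a rotation vector about the tool's x, y, z in units of 360 degrees (1.0 is 360 degrees), then the shift along the tool's x, y, z in units of 20 cm (1.0 is 20 cm), then the gripper's target within -1 to 1 (fully open at 1, half-way at 0, shut at -1). A call has 1 to 12 rows; each row is the pose to reach, as a shift and turn from the pose commanded when the call began, along the tool's axes at that moment, turning the shorter way round; what a row does not reach only later rows make up. A row lasts 1/8 s, in which the tool goes at most 62.5 mm and 10.7 degrees, less where a joint would pass 70% of its speed; a pose out of reach is approached as far as the arm can. A call with a number of a shift or a turn outside -1 to 1 is refused whole. A call with a gripper value outside its range is refused whole. The fingers move at their own pace and stop on an object; "newtons" is the grip in N (left out, the last holds). Time passes only in rows, so rows that repeat a pose let the fingers close. It gives the time, the measured TCP pose, the force, the opening and the grip force at its end, in the units of the state.
- ctrl.get_state(): the state, without advancing time (a new reading comes with each control period).
- ctrl.read_camera(name): name is "scene" or "top" or "wrist"; returns a dict with "image" (384x512x3 uint8, red, green, blue), "fovy" (degrees; the focal length in pixels is half the picture's height over the tangent of half this angle, whatever the lens; pixels are square), "cx", "cy" (the principal point, pixels), "extrinsics" (4x4, takes a point from camera to world coordinates). Camera axes: x right, y up, looking along -z (the intrinsics and any distortion apply to the point x, -y, -z); pixel columns grow to the right and rows downward; lengths in m; the calibration is good to about 2 mm. The wrist camera is an equidistant fisheye: a pixel r from the principal point sees the ray r / f radians off the axis. A picture is of the moment at which its call begins. There is no depth.
- ctrl.sign_off(): hands the job in; it is judged then, once.
The state is a dict: "time": time; "qpos": joint angles; "dq": joint speeds; "joint_efforts": joint torques, N m; "eef_pos": TCP position; "tcp_rot": TCP orientation; "contact_force": force on the tool from outside, world axes, zero at the start; "wrist_torque": the same for the moment, N m; "opening": opening from 0.0 (shut) to 1.0 (fully open); "finger_force": force on a finger pad.
Only numpy, scipy, OpenCV 4.12 (cv2) and the standard library are available. Lean on these libraries where they do the work, as an engineer would, in place of code of your own. Each camera call takes 0.05 s, during which the arm holds its last target. There are 200 camera calls.

## Working session

There is one attempt and no reset: what is moved stays moved. The work goes in short steps, Python scripts to look and compute and a tool call to move; the robot and the scene stay as the last step left them, time stands still between calls to the robot, and variables do not carry over. Pictures are saved under pics/ and viewed, at most 10 in all, crops included, and the job is handed in when it is done.

Besides the shell and the picture viewer there is one more tool, called after "Emit:" as a command line: name --argument value ..., lists and objects as JSON in quotes. send_rows: Moves the arm, as the interface text tells. Its arguments: {"type":"object","properties":{"moves":{"type":"string"},"newtons":{"type":"number"}},"required":["moves"]}

```bash
ls; mkdir -p pics; cat > h.py <<'E'
import numpy as np, cv2
from scipy.spatial.transform import Rotation as R
from plant import ctrl
def ray(c,u,v,name):
    f=c['image'].shape[0]/2/np.tan(np.radians(c['fovy'])/2)
    x,y=(u-c['cx']),(v-c['cy'])
    if name=='wrist':
        r=np.hypot(x,y); t=r/f; s=np.sin(t)/max(r,1e-9); d=np.array([x*s,-y*s,-np.cos(t)])
    else: d=np.array([x/f,-y/f,-1.])
    E=np.array(c['extrinsics']); return E[:3,3],E[:3,:3]@d
def onz(c,u,v,z,name):
    o,d=ray(c,u,v,name); return o+d*(z-o[2])/d[2]
def proj(c,p,name):
    E=np.array(c['extrinsics']); q=E[:3,:3].T@(np.array(p)-E[:3,3]); f=c['image'].shape[0]/2/np.tan(np.radians(c['fovy'])/2)
    x,y,z=q[0],-q[1],-q[2]
    if name=='wrist':
        r=np.hypot(x,y); t=np.arctan2(r,z); k=f*t/max(r,1e-9); return c['cx']+k*x,c['cy']+k*y
    return c['cx']+f*x/z,c['cy']+f*y/z
def rel(p,rotm=None):
    """target TCP pos -> shift in tool axes / 0.2"""
    s=ctrl.get_state(); T=R.from_quat(s['tcp_rot']); print('shift',(T.inv().apply(np.array(p)-s['eef_pos'])/0.2).round(4))
    if rotm is not None: print('turn',((T.inv()*rotm).as_rotvec()/2/np.pi).round(4))
E
python3 - <<'E'
from h import *
import pickle
cs={n:ctrl.read_camera(n) for n in('scene','top')}
pickle.dump(cs,open('c0.pkl','wb'))
for n in cs: cv2.imwrite(f'pics/{n}0.png',cv2.resize(cs[n]['image'][...,::-1],(800,600),interpolation=cv2.INTER_CUBIC)); c=cs[n];print(n,c['fovy'],c['cx'],c['cy'],np.array(c['extrinsics']).round(3).tolist())
s=ctrl.get_state();print(s)
print(R.from_quat(s['tcp_rot']).as_matrix().round(3))
E
```

```text
pics
scene 56.36669408293002 248.98070246415836 187.6772858239369 [[0.841, -0.314, 0.441, 0.959], [0.541, 0.477, -0.693, -0.705], [0.007, 0.821, 0.571, 0.649], [0.0, 0.0, 0.0, 1.0]]
top 44.13113057119326 259.69681045538556 194.01715478035663 [[-0.018, 0.985, -0.172, 0.324], [-1.0, -0.017, 0.008, -0.029], [0.005, 0.172, 0.985, 1.444], [0.0, 0.0, 0.0, 1.0]]
{'time': 0.1, 'qpos': array([-1.45197016e+00,  2.87117706e-01,  1.57805314e+00, -3.01702784e-05,
        1.27857814e+00, -1.50018091e-01]), 'dq': array([ 0.00051614, -0.00217744, -0.0028951 ,  0.0005461 , -0.00152608,
       -0.00076337]), 'joint_efforts': array([ 1.25680985e-03, -4.07294333e+01, -2.93697453e+01, -1.01375490e-04,
        3.44525622e-03,  2.26681829e-05]), 'eef_pos': array([ 0.17923365, -0.6501789 ,  0.24404616]), 'tcp_rot': array([ 9.90977781e-01,  1.34021918e-01,  2.37514944e-06, -1.07825890e-03]), 'contact_force': array([ 0.18127268,  1.2284207 , -0.02619885]), 'wrist_torque': array([-0.00125882,  0.00570906,  0.05801023]), 'finger_force': 0.0, 'opening': 0.9987651665761604}
[[ 0.964  0.266 -0.   ]
 [ 0.266 -0.964  0.002]
 [ 0.    -0.002 -1.   ]]
```

View pics/scene0.png

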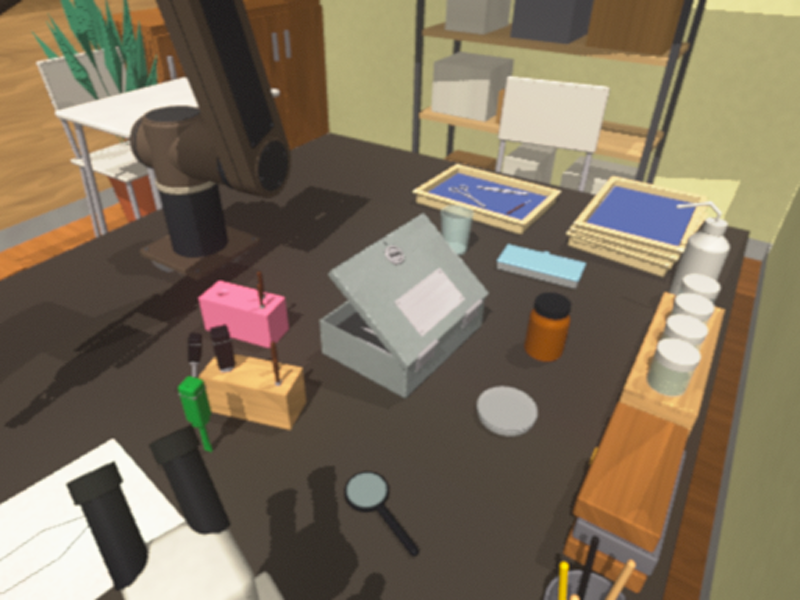

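View pics/top0.png

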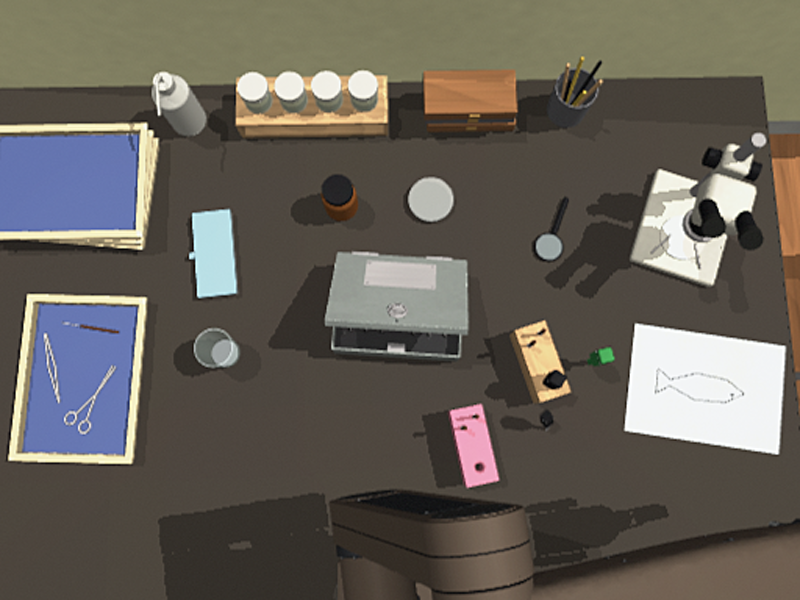

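Top view: the candidates are the black driver in the wooden block (555,380), a smaller black driver standing by the block (546,420) and a green one (602,355). The block is the wooden one (540,360), not the pink one (473,445). The lid is open, with its lock at (397,311).

```bash
python3 - <<'E'
from h import *
import pickle
cs=pickle.load(open('c0.pkl','rb'))
a=cs['top']['image'][155:275,205:395,::-1]   # x4.2
cv2.imwrite('pics/tc.png',cv2.resize(a,(798,504),interpolation=cv2.INTER_CUBIC))
b=cs['scene']['image'][190:300,100:220,::-1]
cv2.imwrite('pics/sc.png',cv2.resize(b,(600,550),interpolation=cv2.INTER_CUBIC))
E
```

```text
(no output)
```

View pics/tc.png

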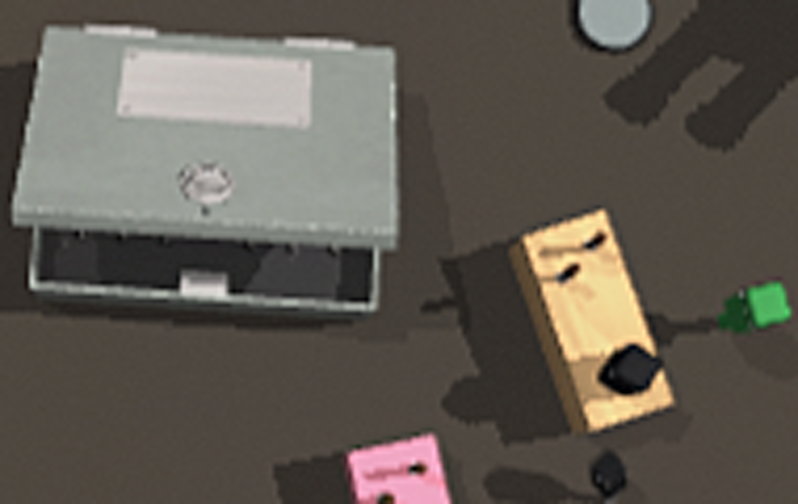

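View pics/sc.png

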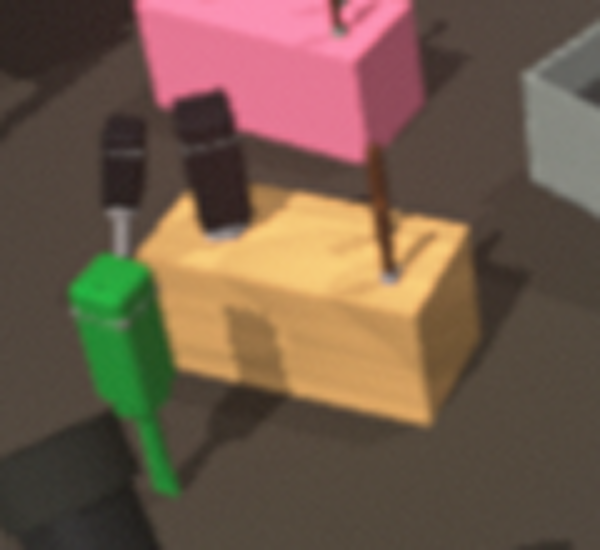

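Confirmed: the larger black handle stands in the wooden block (tc 632,370). The small black and green ones stand on the table. The block's top corners are at tc (523,237), (606,210), (676,402) and (587,432). The box's front rim corners are at (30,288) and (378,308), and the lid's hinge corners at (47,27) and (395,47).

```bash
cat > m1.py <<'E'
from h import *
import pickle
from scipy.optimize import least_squares
cs=pickle.load(open('c0.pkl','rb'));c=cs['top']
uv=lambda x,y:((x+.5)/4.2-.5+205,(y+.5)/4.2-.5+155)
S=np.array([onz(c,*uv(*p),.072,'top')[:2] for p in [(523,237),(606,210),(676,402),(587,432)]])
print('stand',S.round(3).tolist(),[round(float(np.linalg.norm(S[i]-S[i-1])),3) for i in range(4)])
ctr=S.mean(0);d=(S[0]+S[1]-S[2]-S[3]);yaw=np.arctan2(d[1],d[0]);print('ctr',ctr.round(4),'yaw',yaw)
d/=np.linalg.norm(d);print('hole',(ctr-.04*d).round(4),'handle top', onz(c,*uv(634,368),.144,'top').round(4))
F=np.array([onz(c,*uv(*p),.075,'top')[:2] for p in [(30,288),(378,308)]]);B=np.array([onz(c,*uv(*p),.077,'top')[:2] for p in [(47,27),(395,47)]])
print('front',F.round(4).tolist(),'back',B.round(4).tolist())
y=F[0]-F[1];byaw=np.arctan2(-y[0],y[1]);print('byaw',byaw,np.linalg.norm(y))
ex=np.array([np.cos(byaw),np.sin(byaw)]);bc=F.mean(0)+.09*ex;print('boxc',bc.round(4),'depth',(B.mean(0)-F.mean(0))@ex)
# lid angle from free-edge corners
h=np.array([*(bc+.093*ex),.075]);ey=np.array([-ex[1],ex[0]])
def pt(a,l,w,h0=.003): return h+np.array([*(-ex*(l*np.cos(a)) +ex*h0*np.sin(a)*1+ey*w),l*np.sin(a)+h0*np.cos(a)])
obs={(.186,.123):(14,220),(.186,-.123):(397,240),(.152,0):(206,184)}
for k,o in obs.items():
    r=least_squares(lambda a:np.subtract(proj(c,pt(a[0],*k),'top'),uv(*o)),[.7]);print(k,r.x,r.fun)
E
python3 m1.py
```

```text
stand [[0.51, -0.242], [0.528, -0.301], [0.394, -0.342], [0.374, -0.28]] [0.141, 0.061, 0.14, 0.065]
ctr [ 0.4514 -0.2911] yaw 0.28637190465072926
hole [ 0.413  -0.3024] handle top [ 0.4126 -0.2994  0.144 ]
front [[0.4798, 0.1009], [0.4617, -0.1391]] back [[0.6644, 0.0886], [0.6458, -0.1566]]
byaw -0.07524858161908006 0.2407078808075304
boxc [ 0.5605 -0.0259] depth 0.18494319047151553
(0.186, 0.123) [0.60280852] [-0.11339762  0.00655025]
(0.186, -0.123) [0.61246042] [0.1506763 0.0208006]
(0.152, 0) [0.65340988] [0.59438462 0.02535636]
```

```bash
python3 - <<'E'
from h import *
for z in(.25,.2,.093): rel([.5203,-.0931,z])
E
```

```text
shift [ 2.384  -2.2324 -0.0243]
shift [ 2.3839 -2.2319  0.2257]
shift [ 2.3837 -2.2307  0.7607]
```

Emit:
send_rows --moves "0 0 0 0.8 -0.745 -0.01 -1;0 0 0 0.8 -0.745 -0.01 -1;0 0 0 0.8 -0.745 -0.01 -1;0 0 0 0.8 -0.745 -0.01 -1" --newtons 40

```text
time: 0.6
eef_pos: [0.2951, -0.4617, 0.2467]
tcp_rot: [0.991, 0.135, 0.0, -0.001]
contact_force: [0.6, -1.0, 0.1]
opening: 0.142
finger_force: 0.0
```

Emit:
send_rows --moves "0 0 0 0.8 -0.745 -0.01 -1;0 0 0 0.8 -0.745 -0.01 -1;0 0 0 0.8 -0.745 -0.01 -1;0 0 0 0.8 -0.745 -0.01 -1"

```text
time: 1.1
eef_pos: [0.4095, -0.2756, 0.2489]
tcp_rot: [0.991, 0.135, -0.0, -0.0]
contact_force: [-0.1, -1.2, -0.5]
opening: 0.0
finger_force: 0.0
```

Emit:
send_rows --moves "0 0 0 0.784 -0.743 -0.01 -1;0 0 0 0.784 -0.743 -0.01 -1;0 0 0 0.784 -0.743 -0.01 -1;0 0 0 0.784 -0.743 -0.01 -1;0 0 0 0.784 -0.743 -0.01 -1"

```text
time: 1.72
eef_pos: [0.5207, -0.0917, 0.2508]
tcp_rot: [0.991, 0.136, -0.0, -0.0]
contact_force: [-0.5, -0.2, 0.3]
opening: -0.001
finger_force: 0.0
```

Emit:
send_rows --moves "0 0 0 0 0 0.25 -1;0 0 0 0 0 0.35 -1;0 0 0 0 0 0.42 -1;0 0 0 0 0 0.49 -1;0 0 0 0 0 0.56 -1;0 0 0 0 0 0.63 -1;0 0 0 0 0 0.7 -1;0 0 0 0 0 0.75 -1;0 0 0 0 0 0.775 -1;0 0 0 0 0 0.785 -1;0 0 0 0 0 0.785 -1"

```text
time: 3.1
eef_pos: [0.5206, -0.0936, 0.0945]
tcp_rot: [0.991, 0.134, 0.0, 0.0]
contact_force: [-0.3, 0.2, 0.2]
opening: -0.001
finger_force: 0.0
```

Emit:
send_rows --moves "0 0 0 0 0 0.015 -1;0 0 0 0 0 0.015 -1;0 0 0 0 0 0.025 -1;0 0 0 0 0 0.025 -1"

```text
time: 3.6
eef_pos: [0.5211, -0.0939, 0.092]
tcp_rot: [0.991, 0.134, 0.0, 0.0]
contact_force: [-4.9, 1.2, 13.5]
opening: 0.001
finger_force: 6.5
```

```bash
python3 - <<'E'
from h import *
rel([.413,-.301,.28])
E
```

```text
shift [-0.7962  0.8552 -0.9399]
```

Emit:
send_rows --moves "0 0 0 0 0 -0.3 -1;0 0 0 0 0 -0.6 0.2;0 0 0 0 0 -0.9 0.2;0 0 0 -0.2 0.21 -0.94 0.2;0 0 0 -0.4 0.43 -0.94 0.2;0 0 0 -0.6 0.64 -0.94 0.2;0 0 0 -0.796 0.855 -0.94 0.2;0 0 0 -0.796 0.855 -0.94 0.2;0 0 0 -0.796 0.855 -0.94 0.2;0 0 0 -0.796 0.855 -0.94 0.2"

```text
time: 4.85
eef_pos: [0.4128, -0.2995, 0.2771]
tcp_rot: [0.991, 0.135, 0.0, -0.0]
contact_force: [-0.5, 0.2, -0.1]
opening: 0.603
finger_force: 0.0
```

```bash
python3 - <<'E'
from h import *
import pickle
cs={n:ctrl.read_camera(n) for n in('wrist','top')};pickle.dump(cs,open('c1.pkl','wb'))
c=cs['wrist'];print(c['fovy'],c['cx'],c['cy'],np.array(c['extrinsics']).round(3).tolist())
for p in [(.413,-.301,.144),(.413,-.301,.072),(.5017,-.0215,.081)]: print(proj(c,p,'wrist'),proj(cs['top'],p,'top'))
cv2.imwrite('pics/w1.png',cv2.resize(c['image'][...,::-1],(800,600),interpolation=cv2.INTER_CUBIC))
print(ctrl.get_state()['eef_pos'])
E
```

```text
65.70646984690485 256.17095678925415 196.3153746420239 [[0.267, 0.911, 0.313, 0.494], [-0.964, 0.253, 0.087, -0.278], [0.0, -0.325, 0.946, 0.407], [0.0, 0.0, 0.0, 1.0]]
(np.float64(256.9985208015612), np.float64(190.01878604268262)) (np.float64(356.1453728617375), np.float64(242.06704718848798))
(np.float64(256.81178763319684), np.float64(171.11855859927374)) (np.float64(351.03156184574226), np.float64(243.8739438532694))
(np.float64(59.30115637221584), np.float64(53.377804702764365)) (np.float64(253.81033753903588), np.float64(214.69482120523705))
[ 0.41293637 -0.29953902  0.27726857]
```

View pics/w1.png

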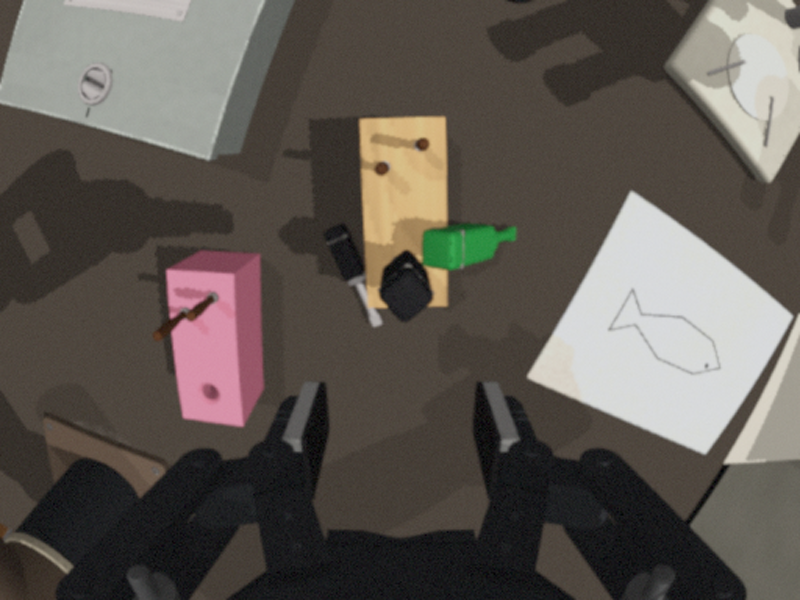

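The wrist view shows the lid shut, the lock at (96,85) and the black driver's handle end at about (405,295). The green driver (470,245) and the small black one (345,250) look tilted or close to it, so I'll triangulate them.

```bash
cat > m2.py <<'E'
from h import *
import pickle
c0=pickle.load(open('c0.pkl','rb'));c1=pickle.load(open('c1.pkl','rb'))
tc=lambda x,y:ray(c0['top'],(x+.5)/4.2-.5+205,(y+.5)/4.2-.5+155,'top')
sc=lambda x,y:ray(c0['scene'],(x+.5)/5-.5+100,(y+.5)/5-.5+190,'scene')
w=lambda x,y:ray(c1['wrist'],(x+.5)/1.5625-.5,(y+.5)/1.5625-.5,'wrist')
def tri(*rs):
    A=0;b=0;Ps=[]
    for o,d in rs:
        d=d/np.linalg.norm(d);P=np.eye(3)-np.outer(d,d);A=A+P;b=b+P@o;Ps.append((P,o))
    x=np.linalg.solve(A,b);return x.round(4),[round(float(np.linalg.norm(P@(x-o)))*1e3,1) for P,o in Ps]
if __name__=='__main__':
    print('green end t+s',tri(tc(770,305),sc(110,275)));print('green tip s+w',tri(sc(170,492),w(516,232)))
    print('green end s+w',tri(sc(110,275),w(430,247)))
    print('blk end t+s',tri(tc(608,472),sc(122,125)),'s+w',tri(sc(122,125),w(338,236)));print('blk tip',tri(sc(120,255),w(376,322)))
    print('drv end t+s',tri(tc(634,368),sc(203,97)),'s+w',tri(sc(203,97),w(408,293)),'t+w',tri(tc(634,368),w(408,293)))
    print('lock',onz(c1['wrist'],(96.5)/1.5625-.5,85.5/1.5625-.5,.082,'wrist'))
    for x,y in [(360,118),(445,117),(447,306),(370,306)]: print(onz(c1['wrist'],(x+.5)/1.5625-.5,(y+.5)/1.5625-.5,.072,'wrist').round(4))
E
python3 m2.py
```

```text
green end t+s (array([ 0.4534, -0.3938,  0.1328]), [0.2, 0.2])
green tip s+w (array([ 0.4567, -0.3953,  0.0024]), [0.6, 0.6])
green end s+w (array([ 0.414 , -0.3381,  0.0684]), [27.6, 27.6])
blk end t+s (array([ 0.3434, -0.2927,  0.0945]), [5.3, 5.3]) s+w (array([ 0.4103, -0.2903,  0.1327]), [44.2, 44.2])
blk tip (array([ 0.3351, -0.3025,  0.0099]), [9.1, 9.1])
drv end t+s (array([ 0.4119, -0.2997,  0.1456]), [0.8, 0.8]) s+w (array([ 0.4176, -0.3038,  0.1505]), [1.0, 1.0]) t+w (array([ 0.4131, -0.3037,  0.1306]), [1.5, 1.5])
lock [ 0.50086779 -0.02588881  0.082     ]
[ 0.5111 -0.2434  0.072 ]
[ 0.5279 -0.3009  0.072 ]
[ 0.3933 -0.3425  0.072 ]
[ 0.3776 -0.2859  0.072 ]
```

The look-alikes stood on their tips and have toppled. I'll look at how they lie now.

```bash
python3 - <<'E'
from h import *
import pickle
c1=pickle.load(open('c1.pkl','rb'));c1['scene']=ctrl.read_camera('scene');pickle.dump(c1,open('c1.pkl','wb'))
b=c1['scene']['image'][190:300,90:220,::-1]
a=c1['top']['image'][200:275,320:400,::-1]
w=c1['wrist']['image'][125:215,195:340,::-1]
im=np.zeros((600,800,3),np.uint8)
im[:338,:400]=cv2.resize(b,(400,338),interpolation=cv2.INTER_CUBIC)
im[:375,400:]=cv2.resize(a,(400,375),interpolation=cv2.INTER_CUBIC)
im[376:600,:361]=cv2.resize(w,(361,224),interpolation=cv2.INTER_CUBIC)
cv2.imwrite('pics/m1.png',im)
E
```

```text
(no output)
```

View pics/m1.png

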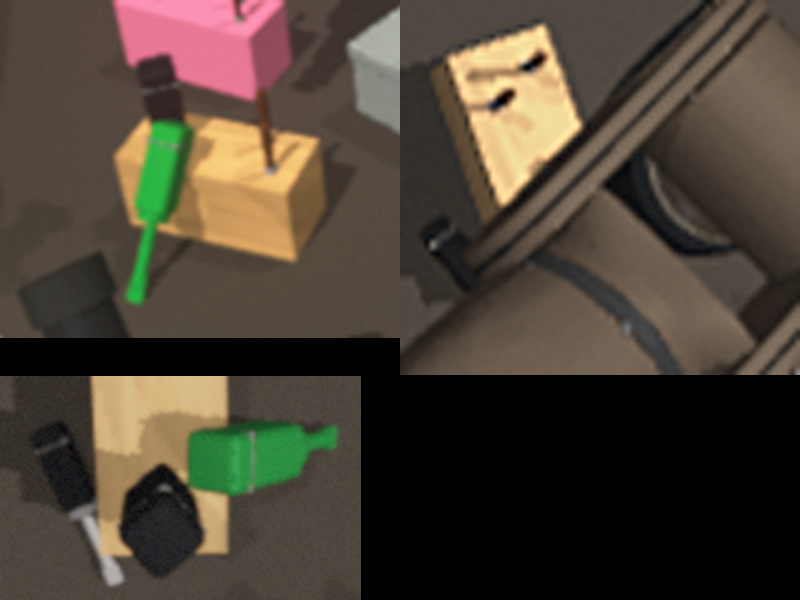

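```bash
cat > m3.py <<'E'
from m2 import *
s=lambda x,y:ray(c1['scene'],(x+.5)/3.077-.5+90,(y+.5)/3.077-.5+190,'scene')
v=lambda x,y:ray(c1['wrist'],(x+.5)/2.49-.5+195,(y-376+.5)/2.49-.5+125,'wrist')
print('g end',tri(s(172,128),v(212,460)),'tip',tri(s(135,298),v(335,437)),'sh',tri(s(157,215),v(300,452)))
for x,y in[(122,510),(163,480),(203,516),(160,575)]: print('drv corner',onz(c1['wrist'],(x+.5)/2.49-.5+195,(y-376+.5)/2.49-.5+125,.144,'wrist').round(4))
E
python3 m3.py
```

```text
g end (array([ 0.4399, -0.3186,  0.1063]), [1.0, 1.0]) tip (array([ 0.4554, -0.3938,  0.005 ]), [0.6, 0.6]) sh (array([ 0.4514, -0.361 ,  0.0603]), [4.0, 4.0])
drv corner [ 0.4204 -0.2863  0.144 ]
drv corner [ 0.4354 -0.2978  0.144 ]
drv corner [ 0.4262 -0.3157  0.144 ]
drv corner [ 0.3996 -0.3067  0.144 ]
```

Emit:
send_rows --moves "0 0 -0.03 0 0.012 0 0.1;0 0 -0.06 0 0.012 0 0.1;0 0 -0.09 0 0.012 0 0.1;0 0 -0.12 0 0.012 0 0.1;0 0 -0.15 0 0.012 0 0.1;0 0 -0.18 0 0.012 0 0.1;0 0 -0.21 0 0.012 0 0.1;0 0 -0.24 0 0.012 0 0.1;0 0 -0.27 0 0.012 0 0.1;0 0 -0.3 0 0.012 0.1 0.1;0 0 -0.33 0 0.012 0.2 0.1;0 0 -0.36 0 0.012 0.3 0.1"

```text
time: 6.5
eef_pos: [0.4134, -0.3023, 0.2169]
tcp_rot: [0.303, 0.953, -0.0, 0.0]
contact_force: [0.2, 0.0, -0.5]
opening: 0.547
finger_force: 0.0
```

Emit:
send_rows --moves "0 0 -0.015 0 0 0 0.1;0 0 -0.015 0 0 0 0.1;0 0 -0.015 0 0 0 0.1"

```text
time: 6.88
eef_pos: [0.4133, -0.3029, 0.2178]
tcp_rot: [0.262, 0.965, -0.0, 0.0]
contact_force: [-0.2, -0.3, -0.1]
opening: 0.549
finger_force: 0.0
```

```bash
python3 - <<'E'
from h import *
import pickle
c=ctrl.read_camera('wrist');pickle.dump(c,open('c2.pkl','wb'))
cv2.imwrite('pics/w2.png',cv2.resize(c['image'][...,::-1],(800,600),interpolation=cv2.INTER_CUBIC))
s=ctrl.get_state();print(s['eef_pos'],R.from_quat(s['tcp_rot']).as_matrix().round(3).tolist(),s['qpos'].round(2))
print(proj(c,(.413,-.302,.144),'wrist'))
E
```

```text
[ 0.41330206 -0.30295089  0.21781484] [[-0.863, 0.505, 0.001], [0.505, 0.863, -0.001], [-0.001, -0.0, -1.0]] [-0.83 -0.05  2.    0.    1.19 -1.87]
(np.float64(257.5337589148839), np.float64(212.44801536280434))
```

View pics/w2.png

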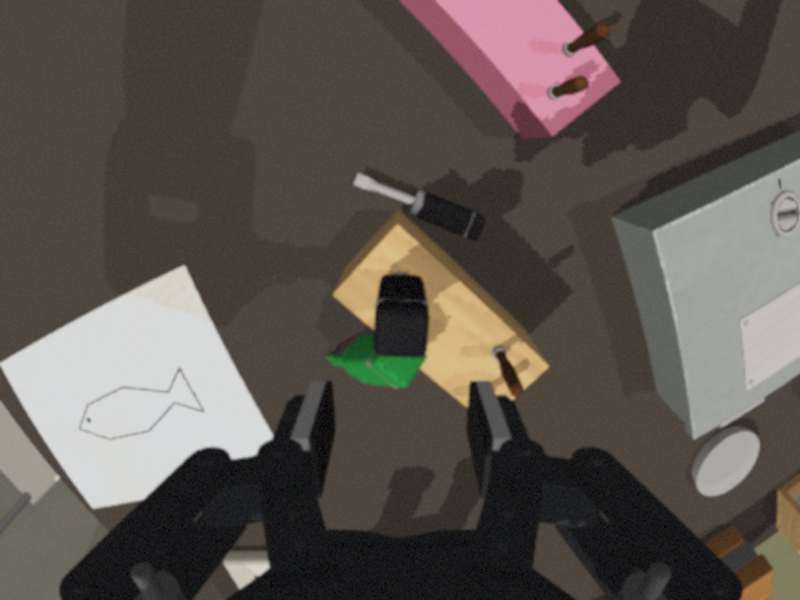

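The handle is centred at (402,328) and its flats are square to the jaws. The green one leans beside a flat I won't grip. I'll descend and grip.

Emit:
send_rows --moves "0 0 0 0 0 0.25 0.1;0 0 0 0 0 0.4 0.1;0 0 0 0 0 0.5 0.1;0 0 0 0 0 0.554 0.1;0 0 0 0 0 0.554 0.1;0 0 0 0 0 0.554 -0.6;0 0 0 0 0 0.554 -0.6;0 0 0 0 0 0.554 -0.6;0 0 0 0 0 0.554 -0.6" --newtons 70

```text
time: 8.05
eef_pos: [0.4136, -0.3037, 0.1079]
tcp_rot: [0.261, 0.965, -0.001, 0.001]
contact_force: [-1.1, 0.9, 5.8]
opening: 0.302
finger_force: 69.1
```

Emit:
send_rows --moves "0 0 0 0 0 -0.1 -0.6;0 0 0 0 0 -0.25 -0.6;0 0 0 0 0 -0.4 -0.6;0 0 0 0 0 -0.6 -0.6;0 0 0 0 0 -0.8 -0.6;0 0 0 0 0 -0.8 -0.6;0 0 0 0 0 -0.8 -0.6"

```text
time: 8.93
eef_pos: [0.4123, -0.3024, 0.2647]
tcp_rot: [0.261, 0.965, 0.001, -0.001]
contact_force: [-0.3, 0.4, -2.2]
opening: 0.299
finger_force: 69.0
```

```bash
python3 - <<'E'
from h import *
import pickle
s=ctrl.get_state();p=s['eef_pos'];print(p,s['opening'],s['finger_force'],s['contact_force'])
im=np.zeros((600,800,3),np.uint8)
for i,n in enumerate(('scene','top','wrist')):
    c=ctrl.read_camera(n)
    u,v=proj(c,p-[0,0,.085],n);print(n,u,v)
    u,v=int(np.clip(u,45,466)),int(np.clip(v,45,338));a=c['image'][v-45:v+45,u-45:u+45,::-1]
    x,y=[(0,0),(400,0),(0,300)][i]
    im[y:y+300,x:x+300]=cv2.resize(a,(300,300),interpolation=cv2.INTER_CUBIC)
cv2.imwrite('pics/b1.png',im)
E
```

```text
[ 0.41228514 -0.30236023  0.26472949] 0.2993173289144357 68.95926475524902 [-0.27115516  0.36595044 -2.15240536]
scene 137.23898386508205 197.43292809172826
top 359.42022208297664 241.3546442315727
wrist 256.442376476018 209.17234457854002
```

View pics/b1.png

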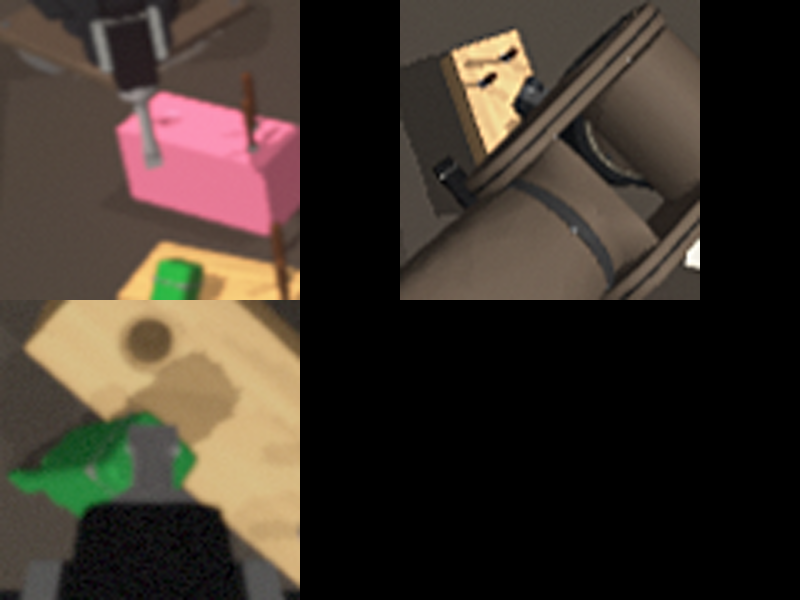

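Blade is wide along the jaw direction (tool y). I'll move over the lock.

```bash
python3 - <<'E'
from h import *
rel([.501,-.024,.25],R.from_euler('z',2.96)*R.from_euler('x',np.pi))
E
```

```text
shift [0.3177 1.4252 0.0734]
turn [ 0.0003 -0.0006 -0.0552]
```

Emit:
send_rows --moves "0 0 -0.015 0.08 0.24 0 -0.6;0 0 -0.03 0.12 0.48 0 -0.6;0 0 -0.045 0.16 0.71 0 -0.6;0 0 -0.055 0.16 0.71 0 -0.6"

```text
time: 9.57
eef_pos: [0.457, -0.1612, 0.2649]
tcp_rot: [0.088, 0.996, 0.001, -0.001]
contact_force: [-1.0, 0.2, -1.3]
opening: 0.296
finger_force: 69.4
```

```bash
python3 - <<'E'
from h import *
rel([.501,-.024,.25],R.from_euler('z',2.96)*R.from_euler('x',np.pi))
E
```

```text
shift [-0.0965  0.7139  0.0756]
turn [ 0.0003 -0.0004  0.0008]
```

Emit:
send_rows --moves "0 0 0 -0.03 0.24 0 -0.6;0 0 0 -0.06 0.48 0 -0.6;0 0 0 -0.095 0.71 0.03 -0.6;0 0 0 -0.095 0.71 0.07 -0.6;0 0 0 -0.095 0.71 0.07 -0.6;0 0 0 -0.095 0.71 0.07 -0.6"

```text
time: 10.32
eef_pos: [0.5011, -0.029, 0.2521]
tcp_rot: [0.092, 0.996, -0.0, -0.0]
contact_force: [0.7, -0.6, -0.7]
opening: 0.297
finger_force: 69.8
```

```bash
python3 - <<'E'
from h import *
import pickle
c=ctrl.read_camera('wrist');s=ctrl.get_state();pickle.dump((c,s),open('c3.pkl','wb'))
print(s['eef_pos'],R.from_quat(s['tcp_rot']).as_matrix().round(3).tolist(),s['qpos'].round(2))
print(proj(c,(.501,-.024,.081),'wrist'),proj(c,s['eef_pos']-[0,0,.098],'wrist'))
cv2.imwrite('pics/l1.png',cv2.resize(c['image'][130:250,180:340,::-1],(800,600),interpolation=cv2.INTER_CUBIC))
E
```

```text
[ 0.50128086 -0.02912251  0.25248663] [[-0.983, 0.184, -0.0], [0.184, 0.983, -0.0], [0.0, -0.0, -1.0]] [-0.26 -0.11  1.99 -0.    1.26 -1.65]
(np.float64(261.5167178962179), np.float64(177.52195654361765)) (np.float64(256.8584761695032), np.float64(202.8177698553336))
```

View pics/l1.png

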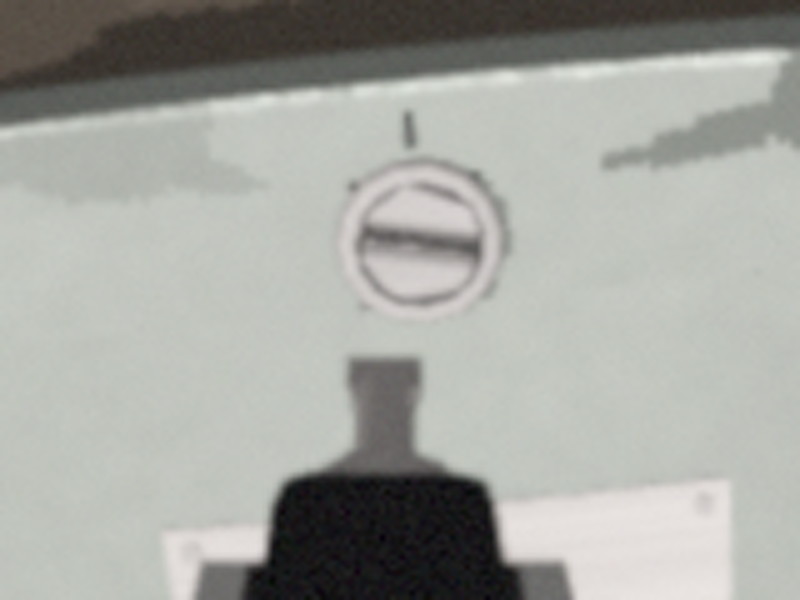

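Lock centre is at crop (421,241). The slot runs (362,235)–(480,246), tilted about 0.09 rad clockwise, and the blade edge at y≈358 is centred at x 384.

```bash
python3 - <<'E'
from h import *
import pickle
c,s=pickle.load(open('c3.pkl','rb'));p=s['eef_pos']
L=onz(c,263.8,177.8,.081,'wrist');T=onz(c,256.4,201.7,p[2]-.098,'wrist');print('lock',L,'tip',T,'tcp',p)
d=L-T;t=np.array([*(p[:2]+d[:2]),.081+.098+.006]);print(t)
rel(t,R.from_euler('z',2.864)*R.from_euler('x',np.pi))
E
```

```text
lock [ 0.50173428 -0.02169863  0.081     ] tip [ 0.50025987 -0.02931223  0.15448663] tcp [ 0.50128086 -0.02912251  0.25248663]
[ 0.50275527 -0.02150891  0.185     ]
shift [-3.000e-04  3.880e-02  3.374e-01]
turn [-0.     -0.      0.0148]
```

Emit:
send_rows --moves "0 0 0.015 0 0.039 0.1 -0.6;0 0 0.015 0 0.039 0.2 -0.6;0 0 0.015 0 0.039 0.3 -0.6;0 0 0.015 0 0.039 0.335 -0.6;0 0 0.015 0 0.039 0.335 -0.6;0 0 0.015 0 0.039 0.335 -0.6"

```text
time: 11.12
eef_pos: [0.5035, -0.0208, 0.1867]
tcp_rot: [0.138, 0.99, -0.0, 0.001]
contact_force: [0.0, 0.1, -1.8]
opening: 0.297
finger_force: 69.9
```

```bash
python3 - <<'E'
from h import *
import pickle
c=ctrl.read_camera('wrist');s=ctrl.get_state();pickle.dump((c,s),open('c4.pkl','wb'))
print(s['eef_pos'],R.from_quat(s['tcp_rot']).as_euler('zyx'))
print(proj(c,(.5017,-.0217,.081),'wrist'),proj(c,s['eef_pos']-[0,0,.098],'wrist'))
cv2.imwrite('pics/l2.png',cv2.resize(c['image'][165:240,210:310,::-1],(800,600),interpolation=cv2.INTER_CUBIC))
E
```

```text
[ 0.50351745 -0.02073885  0.18673281] [-2.86406995e+00  2.08926469e-03  3.14107290e+00]
(np.float64(255.22691598654816), np.float64(197.21623116506282)) (np.float64(256.9410650169347), np.float64(202.06819182564513))
```

View pics/l2.png

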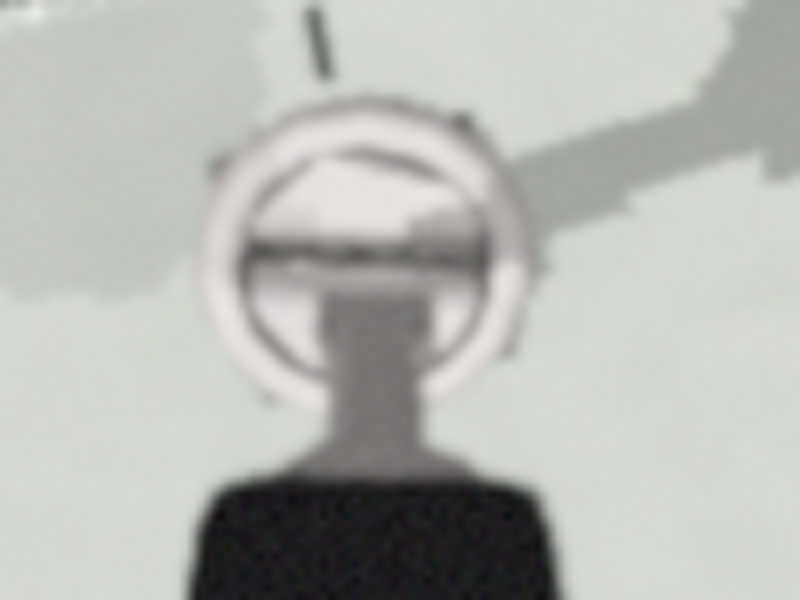

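Slot (245–490, y≈252) is parallel to the blade. Slot centre (367,252), tip centre (376,292).

```bash
python3 - <<'E'
from h import *
import pickle
c,s=pickle.load(open('c4.pkl','rb'));p=s['eef_pos']
u=lambda x,y:(210+(x+.5)/8-.5,165+(y+.5)/8-.5)
L=onz(c,*u(367,252),.079,'wrist');T=onz(c,*u(376,293),p[2]-.098,'wrist');print('lock',L,'tip',T,'tcp',p,L-T)
d=L-T; rel([*(p+d)[:2],.185],R.from_euler('z',2.864)*R.from_euler('x',np.pi))
E
```

```text
lock [ 0.50142774 -0.02144448  0.079     ] tip [ 0.50269788 -0.02082648  0.08873281] tcp [ 0.50351745 -0.02073885  0.18673281] [-0.00127014 -0.000618   -0.00973281]
shift [ 0.0053 -0.0047  0.0087]
turn [0.     0.0003 0.    ]
```

Emit:
send_rows --moves "0 0 0 0.005 -0.005 0.0 -0.6;0 0 0 0.005 -0.005 0.02 -0.6;0 0 0 0.005 -0.005 0.035 -0.6;0 0 0 0.005 -0.005 0.05 -0.6;0 0 0 0.005 -0.005 0.06 -0.6;0 0 0 0.005 -0.005 0.065 -0.6;0 0 0 0.005 -0.005 0.065 -0.6"

```text
time: 12.05
eef_pos: [0.5018, -0.0212, 0.1725]
tcp_rot: [0.138, 0.99, -0.0, 0.0]
contact_force: [1.0, -0.5, -1.7]
opening: 0.297
finger_force: 70.1
```

Emit:
send_rows --moves "0 0 0.025 0 0 0.004 -0.6;0 0 0.05 0 0 0.004 -0.6;0 0 0.075 0 0 0.004 -0.6;0 0 0.1 0 0 0.004 -0.6;0 0 0.125 0 0 0.004 -0.6;0 0 0.15 0 0 0.004 -0.6;0 0 0.175 0 0 0.004 -0.6;0 0 0.195 0 0 0.004 -0.6;0 0 0.21 0 0 0.004 -0.6;0 0 0.22 0 0 0.004 -0.6;0 0 0.22 0 0 0.004 -0.6"

```text
time: 13.42
eef_pos: [0.5017, -0.0218, 0.1721]
tcp_rot: [0.737, 0.676, -0.001, 0.001]
contact_force: [-0.3, -2.0, -0.7]
opening: 0.296
finger_force: 69.9
```

```bash
python3 - <<'E'
from h import *
s=ctrl.get_state();print(s['eef_pos'],R.from_quat(s['tcp_rot']).as_euler('zyx')[0],s['wrist_torque'],s['contact_force'],s['qpos'].round(2))
E
```

```text
[ 0.50169948 -0.02175393  0.1720651 ] -1.483567564609379 [-0.64000706  0.02138122  0.06931943] [-0.33359876 -2.04460399 -0.68901635] [-0.24 -0.02  2.06 -0.    1.1  -0.16]
```

Emit:
send_rows --moves "0 0 0.01 0 0 0 -0.6;0 0 0.02 0 0 0 -0.6;0 0 0.02 0 0 0 -0.6"

```text
time: 13.8
eef_pos: [0.5016, -0.0217, 0.172]
tcp_rot: [0.778, 0.628, -0.001, 0.001]
contact_force: [-0.8, -3.5, -0.3]
opening: 0.295
finger_force: 70.0
```

```bash
python3 - <<'E'
from h import *
s=ctrl.get_state();print(s['eef_pos'],R.from_quat(s['tcp_rot']).as_euler('zyx')[0],s['wrist_torque'],s['contact_force'],s['qpos'].round(2))
E
```

```text
[ 0.50161546 -0.02167187  0.17200457] -1.3585279218783506 [-0.78179345  0.07795797  0.05685506] [-0.79537261 -3.48421645 -0.28937455] [-0.24 -0.02  2.06 -0.    1.1  -0.03]
```

Emit:
send_rows --moves "0 0 0.01 0 0 0 -0.6;0 0 0.02 0 0 0 -0.6;0 0 0.02 0 0 0 -0.6"

```text
time: 14.18
eef_pos: [0.5016, -0.0216, 0.172]
tcp_rot: [0.816, 0.578, -0.001, 0.001]
contact_force: [0.0, -3.3, 0.9]
opening: 0.293
finger_force: 70.1
```

```bash
python3 - <<'E'
from h import *
import pickle
s=ctrl.get_state();print(s['eef_pos'],R.from_quat(s['tcp_rot']).as_euler('zyx')[0],s['wrist_torque'],s['contact_force'],s['qpos'].round(2))
c=ctrl.read_camera('wrist');pickle.dump((c,s),open('c5.pkl','wb'))
cv2.imwrite('pics/l3.png',cv2.resize(c['image'][165:240,210:310,::-1],(800,600),interpolation=cv2.INTER_CUBIC))
E
```

```text
[ 0.5015942  -0.02160306  0.1720205 ] -1.2332525395842864 [-0.92541425  0.24703827  0.03851351] [ 0.03157042 -3.26716385  0.93364487] [-0.24 -0.02  2.06 -0.    1.1   0.09]
```

No picture views are left, so I'll measure the slot's direction by image code, checking it on the earlier picture first.

```bash
cat > slot.py <<'E'
from h import *
import pickle
def slot(c,L=(.5016,-.0216),z=.080,r=(8,11)):
    g=cv2.cvtColor(c['image'],cv2.COLOR_RGB2GRAY).astype(np.float32);out=[]
    for a in range(0,360,10):
        P=[proj(c,(L[0]+q*1e-3*np.cos(np.radians(a)),L[1]+q*1e-3*np.sin(np.radians(a)),z),'wrist') for q in np.arange(r[0],r[1]+.1,.5)]
        P=np.array(P,np.float32);out.append(int(cv2.remap(g,P[:,0][None],P[:,1][None],cv2.INTER_LINEAR).mean()))
    for i in range(18): print(i*10,out[i],out[i+18],end=' | ')
    print()
if __name__=='__main__':
    print('before: expect 74');slot(pickle.load(open('c4.pkl','rb'))[0])
    print('now: stop = 86-90 =>',np.degrees(-.0752)%180);slot(pickle.load(open('c5.pkl','rb'))[0])
E
python3 slot.py
```

```text
before: expect 74
0 116 222 | 10 120 225 | 20 123 221 | 30 158 218 | 40 188 212 | 50 176 200 | 60 147 160 | 70 106 100 | 80 120 141 | 90 153 166 | 100 176 191 | 110 207 212 | 120 221 211 | 130 207 173 | 140 199 132 | 150 196 125 | 160 199 118 | 170 210 117 | 
now: stop = 86-90 => 175.6913573806162
0 91 120 | 10 152 140 | 20 200 159 | 30 207 172 | 40 205 156 | 50 195 108 | 60 176 100 | 70 142 104 | 80 137 105 | 90 140 102 | 100 144 121 | 110 146 168 | 120 144 191 | 130 172 193 | 140 190 186 | 150 194 162 | 160 165 133 | 170 100 106 |
```

The slot now lies at about 174°, and the stop is at 175.7°, so the cam is at its stop. I'll ease back within the play and lift out.

Emit:
send_rows --moves "0 0 -0.015 0 0 0 -0.6;0 0 -0.025 0 0 0 -0.6;0 0 -0.025 0 0 -0.03 -0.6;0 0 -0.025 0 0 -0.1 -0.6;0 0 -0.025 0 0 -0.25 -0.6;0 0 -0.025 0 0 -0.4 -0.6;0 0 -0.025 0 0 -0.4 -0.6;0 0 -0.025 0 0 -0.4 -0.6"

```text
time: 15.22
eef_pos: [0.5011, -0.0206, 0.2509]
tcp_rot: [0.769, 0.64, -0.0, -0.001]
contact_force: [0.4, -0.1, -2.3]
opening: 0.299
finger_force: 70.0
```

```bash
cat > s6.py <<'E'
from slot import *
c=ctrl.read_camera('wrist');s=ctrl.get_state();pickle.dump((c,s),open('c6.pkl','wb'))
print(s['eef_pos'],R.from_quat(s['tcp_rot']).as_euler('zyx'),s['opening'],s['contact_force'])
slot(c)
g=cv2.cvtColor(c['image'],cv2.COLOR_RGB2GRAY)
u,v=proj(c,s['eef_pos']-[0,0,.098],'wrist');print('tip pred',u,v);u=int(u);v=int(v)
print(g[v-8:v+22:2,u-18:u+19:2])
E
python3 s6.py
```

```text
[ 0.50075651 -0.02058963  0.25016155] [-1.38782845e+00 -2.56248156e-03 -3.14027702e+00] 0.2955796563140684 [ 0.39237169  0.21834669 -2.37061038]
0 116 130 | 10 175 159 | 20 214 177 | 30 226 199 | 40 223 208 | 50 215 212 | 60 204 215 | 70 196 217 | 80 199 217 | 90 206 216 | 100 214 217 | 110 218 216 | 120 214 217 | 130 211 215 | 140 212 206 | 150 211 184 | 160 185 154 | 170 127 115 | 
tip pred 255.53099418304967 201.99337829977054
[[207 206 205 204 194 185 201 213 211 209 201 208 214 218 212 203 206 206
  205]
 [208 206 205 205 205 205 201 199 202 210 213 213 209 200 203 207 207 205
  206]
 [207 207 206 205 204 206 206 204 205 204 203 204 203 204 205 206 206 206
  208]
 [207 207 207 206 205 206 203 203 202 203 203 204 204 204 205 206 205 207
  207]
 [206 206 206 205 203 204 185 166 166 168 167 166 165 172 202 206 207 206
  207]
 [207 205 203 197 204 202 168 123 118 118 121 120 117 138 199 206 206 208
  206]
 [208 203 196 189 192 190 152 110 112 120 119 114 114 131 199 207 206 207
  208]
 [206 202 190 189 189 190 164 112 112 117 119 115 130 165 201 207 206 207
  206]
 [208 204 192 190 191 191 185 116 111 118 119 118 142 186 206 206 207 207
  206]
 [205 195 190 192 190 192 188 122 110 120 119 120 123 178 205 207 207 206
  206]
 [205 194 190 189 190 193 201 135 114 118 119 118 121 185 207 207 207 207
  207]
 [193 190 188 190 190 204 201 135 109 116 122 120 120 181 207 207 208 207
  207]
 [190 189 188 189 196 206 200 130 106 111 118 119 118 180 207 205 208 207
  207]
 [190 190 188 189 191 194 185 124 108 110 119 122 119 176 203 204 205 206
  207]
 [191 190 189 188 182 164 130 121 120 126 122 120 121 137 163 188 204 207
  206]]
```

Cam locked: the slot centres on 175°, against 175.7° at the stop. Now back to the block, with the same grip yaw as at the pick-up.

```bash
python3 - <<'E'
from h import *
rel([.413,-.303,.265],R.from_euler('z',2.612)*R.from_euler('x',np.pi))
E
```

```text
shift [-1.4683 -0.1747 -0.0749]
turn [-0.0003 -0.0004 -0.1948]
```

Emit:
send_rows --moves "0 0 -0.025 -0.15 -0.02 -0.075 -0.6;0 0 -0.05 -0.35 -0.04 -0.075 -0.6;0 0 -0.075 -0.55 -0.06 -0.075 -0.6;0 0 -0.1 -0.75 -0.085 -0.075 -0.6;0 0 -0.125 -0.9 -0.1 -0.075 -0.6;0 0 -0.15 -0.95 -0.11 -0.075 -0.6;0 0 -0.175 -0.95 -0.11 -0.075 -0.6;0 0 -0.195 -0.95 -0.11 -0.075 -0.6;0 0 -0.195 -0.95 -0.11 -0.075 -0.6"

```text
time: 16.4
eef_pos: [0.4448, -0.2035, 0.265]
tcp_rot: [0.262, 0.965, 0.001, -0.001]
contact_force: [0.3, -0.2, -2.2]
opening: 0.292
finger_force: 69.9
```

```bash
python3 - <<'E'
from h import *
rel([.413,-.303,.265],R.from_euler('z',2.612)*R.from_euler('x',np.pi))
E
```

```text
shift [-0.1146 -0.5098 -0.001 ]
turn [ 0.0001 -0.0005 -0.0001]
```

Emit:
send_rows --moves "0 0 0 -0.05 -0.2 0 -0.6;0 0 0 -0.1 -0.4 0 -0.6;0 0 0 -0.115 -0.51 0 -0.6;0 0 0 -0.115 -0.51 0 -0.6;0 0 0 -0.115 -0.51 0 -0.6"

```text
time: 17.02
eef_pos: [0.4138, -0.3028, 0.266]
tcp_rot: [0.262, 0.965, 0.001, -0.0]
contact_force: [-0.2, -0.4, -1.2]
opening: 0.295
finger_force: 69.9
```

```bash
cat > hole.py <<'E'
from h import *
import pickle
c=ctrl.read_camera('wrist');s=ctrl.get_state();pickle.dump((c,s),open('c7.pkl','wb'));p=s['eef_pos']
print(p,R.from_quat(s['tcp_rot']).as_euler('zyx'))
# rectify block top, 1 px = 0.5 mm, around expected hole (rows: -x..; cols: y)
X=.4135+(np.arange(80)-40)*5e-4;Y=-.303+(np.arange(80)-40)*5e-4
M=np.array([[proj(c,(x,y,.072),'wrist') for y in Y] for x in X],np.float32)
im=cv2.remap(c['image'],M[...,0],M[...,1],cv2.INTER_LINEAR);g=cv2.cvtColor(im,cv2.COLOR_RGB2GRAY)
print('green px',((im[...,1]>im[...,0]*1.4)).sum())
b=(g<120).astype(np.uint8);n,l,st,ce=cv2.connectedComponentsWithStats(b)
for i in range(1,n):
    if st[i,4]>100: print(st[i],ce[i],X[0]+ce[i][1]*5e-4,Y[0]+ce[i][0]*5e-4)
print(g[::4,::4])
G=cv2.cvtColor(c['image'],cv2.COLOR_RGB2GRAY);u,v=proj(c,p-[0,0,.098],'wrist');print('tip pred',u,v);print(G[int(v)-6:int(v)+8:2,int(u)-14:int(u)+15:2])
E
python3 hole.py
```

```text
[ 0.41397761 -0.30267251  0.26622387] [-2.61302303e+00 -3.94404190e-04 -3.14046962e+00]
green px 0
[ 24  25  29  30 682] [37.70087977 39.78152493] 0.41339076246334305 -0.30414956011730204
[[190 192 189 188 188 187 187 187 187 185 185 187 189 192 191 189 186 185
  183 179]
 [190 192 192 187 187 187 189 188 187 186 185 185 187 191 191 190 187 184
  184 180]
 [190 192 192 188 188 187 189 188 188 187 186 183 180 187 192 190 187 186
  185 181]
 [190 191 192 190 187 187 189 190 188 187 186 184 180 183 191 191 188 185
  185 183]
 [189 191 191 191 188 188 188 189 188 186 186 185 180 182 190 191 189 186
  185 185]
 [189 189 191 191 189 188 185 181 175 169 171 177 179 180 187 192 189 188
  184 185]
 [188 190 191 192 191 184 171 156 142 133 136 154 166 175 185 191 191 189
  188 186]
 [190 189 191 192 188 171 149 128  98  84  90 102 133 165 177 187 190 188
  186 186]
 [189 189 191 191 182 152 126  96  84  86  86  86  93 145 173 182 188 190
  187 186]
 [189 189 190 190 176 143 113  90  82  87  86  85  86 122 168 173 184 188
  189 186]
 [189 189 191 188 170 144 111  90  83  84  84  83  83 111 165 
[... 576 characters left out ...]
44 145 143 144 144 143 147 175
  187 186]
 [131 117 123 131 134 135 138 139 140 142 142 144 143 143 145 144 148 174
  187 187]
 [ 95 102 112 125 133 134 133 136 139 140 143 145 144 145 145 144 142 151
  181 188]]
tip pred 256.85135400315056 202.4382197027991
[[129 120  86  75  61  71  83  84 117 132 136 139 137 140 136]
 [ 60  58  57  61  63  87  92  91  89 113 135 138 140 141 139]
 [ 60  57  58  62  80  89  95  94  94  90 106 131 138 139 140]
 [ 57  65  60  79  83  83  87  82  85  81  79 100 131 141 142]
 [ 59  57  71  90  81  80  81  80  78  82  81  86  97 139 170]
 [ 62  65  85  91  83  82  77  82  83  79  84  93  91 120 176]
 [ 65  80  92 108  99  81  78  79  81  84  99 106  91  91 152]]
```

Emit:
send_rows --moves "0 0 0 -0.003 -0.006 0.15 -0.6;0 0 0 -0.003 -0.006 0.3 -0.6;0 0 0 -0.003 -0.006 0.4 -0.6;0 0 0 -0.003 -0.006 0.5 -0.6;0 0 0 -0.003 -0.006 0.55 -0.6;0 0 0 -0.003 -0.006 0.6 -0.6;0 0 0 -0.003 -0.006 0.6 -0.6"

```text
time: 17.95
eef_pos: [0.4137, -0.3045, 0.1463]
tcp_rot: [0.261, 0.965, 0.0, -0.0]
contact_force: [-0.3, -0.9, -1.5]
opening: 0.294
finger_force: 69.9
```

Tip is 24 mm inside the hole with no resistance, so I'll continue.

Emit:
send_rows --moves "0 0 0 0 0 0.05 -0.6;0 0 0 0 0 0.1 -0.6;0 0 0 0 0 0.14 -0.6;0 0 0 0 0 0.17 -0.6;0 0 0 0 0 0.185 -0.6;0 0 0 0 0 0.192 -0.6;0 0 0 0 0 0.192 -0.6"

```text
time: 18.82
eef_pos: [0.4138, -0.305, 0.1085]
tcp_rot: [0.261, 0.965, -0.0, 0.0]
contact_force: [-0.7, 0.1, -1.6]
opening: 0.297
finger_force: 69.9
```

Emit:
send_rows --moves "0 0 0 0 0 0.008 -0.6;0 0 0 0 0 0.008 -0.6;0 0 0 0 0 0.014 -0.6;0 0 0 0 0 0.014 -0.6"

```text
time: 19.32
eef_pos: [0.4141, -0.3053, 0.1079]
tcp_rot: [0.261, 0.965, -0.0, -0.0]
contact_force: [-3.7, 4.9, 11.0]
opening: 0.298
finger_force: 71.7
```

Seated: same height as at pick-up, 11 N. Release and retreat.

Emit:
send_rows --moves "0 0 0 0 0 -0.008 -0.6;0 0 0 0 0 -0.008 -0.1;0 0 0 0 0 -0.008 0.1;0 0 0 0 0 -0.008 0.1;0 0 0 0 0 -0.008 0.1;0 0 0 0 0 -0.1 0.1;0 0 0 0 0 -0.25 0.1;0 0 0 0 0 -0.4 0.1;0 0 0 0 0 -0.6 0.1;0 0 0 0 0 -0.6 0.1;0 0 0 0 0 -0.6 0.1;0 0 0 0 0 -0.6 0.1"

```text
time: 20.82
eef_pos: [0.4131, -0.3043, 0.2242]
tcp_rot: [0.261, 0.965, 0.001, -0.001]
contact_force: [-0.1, 0.3, 0.1]
opening: 0.55
finger_force: 0.0
```

```bash
python3 - <<'E'
from h import *
import pickle
c=ctrl.read_camera('wrist');s=ctrl.get_state();p=s['eef_pos'];print(p,s['contact_force'],s['opening'],R.from_quat(s['tcp_rot']).as_euler('zyx')[0])
o=pickle.load(open('c2.pkl','rb'))  # same view before pick-up
def rect(c,z):
    X=.413+(np.arange(60)-30)*1e-3;Y=-.303+(np.arange(60)-30)*1e-3
    M=np.array([[proj(c,(x,y,z),'wrist') for y in Y] for x in X],np.float32)
    return cv2.cvtColor(cv2.remap(c['image'],M[...,0],M[...,1],1),cv2.COLOR_RGB2GRAY),cv2.remap(c['image'],M[...,0],M[...,1],1)
for k in(o,c):
    g,i=rect(k,.144);b=(g<45).astype(np.uint8);n,l,st,ce=cv2.connectedComponentsWithStats(b)
    print([(st[j].tolist(),ce[j].round(1)) for j in range(1,n) if st[j,4]>80])
E
```

```text
[ 0.41317284 -0.30434959  0.2241253 ] [-0.5977913   0.3509877  -1.07891003] 0.551396781407557 -2.61300006961075
[([15, 3, 36, 42, 866], array([33.6, 23.6]))]
[([13, 3, 36, 42, 865], array([31.3, 23.7]))]
```

The driver stands as it did before pick-up (same outline, within about 2 mm), and the arm touches nothing.

```bash
python3 -c "
from plant import ctrl
print(ctrl.sign_off())"
```

```text
the job is handed in; nothing more can be done
None
```

I shut the lid, turned the cam lock to its stop and stood the driver back fully home in its hole, then handed the job in at about 21 s; no verdict came back, and the two look-alike drivers (green and small black) toppled early in the run without the arm going near them.

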